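# One more turn on the cheese press

### The job

The cheese in the press is due its next turn. First push the shallow steel whey pan along the counter with the fingertips until its open top is under the press's spout, then push the hand wheel round clockwise (seen from above) by its upright handle through exactly one full turn, so that the handle stops where it began. Only push, gently and without gripping anything: keep the pan flat on the counter, do not wind the wheel back or past the turn, and leave the other things where they stand.

Things in the scene. Friction and masses are not known exactly. Their poses are not given: they have to be found in the camera images.
- press: Steel screw press for cheese, fixed. Origin on the counter under the screw; z up. Drip tray (214 mm along x, 196 mm along y, 52 to 72 mm up) on four legs (26 mm across, at x +-92, y +-70 mm). Two 18 mm pillars at x +-88 mm carry a crossbeam along x (216 x 46 mm, top 194 mm up, cap nuts to 208 mm). A white mould 118 mm across stands in the middle. The spout points along the press's -y.
- spout_tip (a point): Underside of the outer end of the spout, a 36 mm wide channel that sticks out of the drip tray: 158 mm from the screw's axis along the press's -y, 53 mm above the counter, so it passes over the pan's rim.
- wheel_hub (a point): Top centre of the hand wheel, on the vertical axis of the screw. Dark steel wheel, 151 mm across, three spokes; rim top 232 mm above the counter at the start. The whole wheel sinks 5 mm in one clockwise turn. Nothing of the wheel but the handle stands more than 3 mm above its rim.
- screw_nut: Brass nut, 48 mm across, fixed on top of the crossbeam; it carries the screw, the wooden follower and the hand wheel. Origin on the screw's axis, 194 mm above the counter; its x axis points to where the handle stands at the start.
- handle (a point): Middle of the wheel's only handle: an upright dark wooden grip, 24 mm across, fixed over the rim at the end of one spoke, 68 mm from the wheel's axis. The grip runs from 25 mm below this point to 26 mm above it; the rim's top lies 30 mm below this point. At the start it may stand at any side of the wheel.
- wheel (a joint): Turn of the hand wheel in rad, 0 at the start, growing clockwise seen from above; one turn is 6.283. The screw is stiff (about 6 N at the handle keeps it moving), and it stays where it is left.
- pan: Shallow open stainless pan, 110 mm along its x, 150 mm along its y, 38 mm high, walls 3 mm, 0.25 to 0.5 kg, loose on the counter. Origin in the middle of its underside, z up. It starts on the spout side of the press (press's -y), its y axis pointing roughly to the press and the near wall still short of the spout.
- mug: White coffee mug, 82 mm across, 92 mm high; not to be moved. Origin at the middle of its underside.
- wine_bottle: Green wine bottle, 75 mm across, 290 mm high; not to be moved. Origin at the middle of its underside.
- salt_pot: White lidded salt pot with a small knob, 72 mm across, 68 mm high; not to be moved. Origin at the middle of its underside.
- spare_mould: Empty white perforated cheese mould, 96 mm across, 75 mm high; not to be moved. Origin at the middle of its underside.
- corkscrew: T-shaped corkscrew lying down: wooden bar 112 mm long and 22 mm thick along its y, steel worm 100 mm along its x; not to be moved. Origin under the bar's middle.
- skimmer: Flat steel skimming ladle lying down, 10 mm high: disc 76 mm across centred on its origin, handle reaching 214 mm along its -x; not to be moved.

How it is judged:
On the way, in this order (a step that is already met when the one before it is completed fails the run):
1. the pan is under the spout, the wheel still unturned (x of spout_tip in the frame of pan between -0.042 and 0.042 m and y of spout_tip in the frame of pan between -0.062 and 0.062 m and value of joint wheel between -0.2 and 0.2 rad), for 0.2 s.
2. the wheel has gone half way round with the pan under the spout (x of spout_tip in the frame of pan between -0.042 and 0.042 m and y of spout_tip in the frame of pan between -0.062 and 0.062 m and value of joint wheel above 2.6 rad), for 0.05 s.
3. the wheel has made one full turn with the pan under the spout (x of spout_tip in the frame of pan between -0.042 and 0.042 m and y of spout_tip in the frame of pan between -0.062 and 0.062 m and value of joint wheel between 6.0832 and 6.4832 rad), for 0.2 s.
At the end, for the whole second after the job is handed in: The wheel stands still one turn clockwise from its start (6.283 +-0.2 rad, about 11 degrees); the pan rests flat on the counter with the spout tip over its opening (within 42 mm of its middle along its x and 62 mm along its y) (all of step 3 and velocity of joint wheel between -0.05 and 0.05 rad/s and height (world z) of pan below 0.006 m and angle between pan's own z axis and vertical below 0.05 rad and linear speed of pan below 0.02 m/s); the robot touches nothing.
It fails at once if the pan is lifted or tipped (height (world z) of pan above 0.012 m or angle between pan's own z axis and vertical above 0.15 rad).
It fails at once if the pan or the wheel's handle is gripped or forced instead of pushed (over 25 N between the fingers and the pan, or 40 N between the fingers and the wheel) (contact force between the fingers and pan above 25 N or contact force between the fingers and screw_nut above 40 N).
It fails at once if the wheel is wound backwards, or well past one turn (value of joint wheel below -0.25 rad or value of joint wheel above 6.6332 rad).
It fails at once if the other things on the counter are disturbed (moved more than 20 mm) (distance of any of mug, wine_bottle, salt_pot, spare_mould, corkscrew, skimmer from where it was at the start of the episode above 0.02 m).
It also fails if it takes over 72 s, if anything falls off the work surface, if the arm or the gripper's body presses on something with over 40 N, if the wrist force passes 120 N, or if a joint passes its speed limit or range.

### The arm

A 7-joint arm with a two-finger parallel gripper is mounted at the origin on the work surface. World frame = base frame: x ahead of the robot, y to its left, z up, the work surface at z = 0. Lengths are in m, angles in rad, forces in N, time in s.
With the tool pointing down it reaches from about 0.425 to 0.875 m from the base axis. Payload 4.7 kg.
Tool frame: the origin (TCP) lies midway between the tips of the shut fingers; the grasp point (between the pads) lies 19 mm behind it; x points along the fingers, z is the direction in which the jaws open and shut, and the axes are right-handed (so a half turn about x gives the same grasp; the last joint's range is limited). The gripper opens to 87 mm and grips with 3 to 60 N. Pads are 19 mm wide; open, the fingers measure 117 mm over their backs; the gripper's body (75 mm by 190 mm) begins 51 mm behind the grasp point.
Start: joints at [-1.267, 0.321, -0.07, 1.45, 0.023, 1.371, -0.057], TCP at [0.186, 0.623, 0.223] pointing down, gripper open.
Joint ranges: [-2.86, 2.86], [-0.3, 2.09], [-1.38, 1.24], [0.06, 2.45], [-1.56, 4.7], [0.09, 2.05], [-2.69, 2.69]. Speed limits (rad/s): [2.57, 2.57, 3.14, 3.14, 3.14, 3.14, 3.14].

### API

Orientations are given as a rotation vector (axis times angle).
In Python, from bench import ctrl, vision, close_job gives the robot as it stands. The module is installed in compiled form; this text tells all that it offers.
- The arm moves only by the tool servo_tool, never from a script. Its argument "commands" is a list that holds one entry, the list of rows, each a list of 7 numbers: the turn, a rotation vector about the tool's x, y, z in degrees, then the shift along the tool's x, y, z in mm, then the finger opening in mm, from 0 to 87. In form: [[[wx, wy, wz, x, y, z, grip], ...]]. A call has 1 to 5 rows; each row is the pose to reach, as a shift and turn from the pose commanded when the call began, along the tool's axes at that moment; what a row does not reach only later rows make up. A row lasts 1/8 s, in which the tool goes at most 62.5 mm and 10.7 degrees, less where a joint would pass 70% of its speed; a pose out of reach is approached as far as the arm can. A call with a gripper value outside its range is refused whole. The fingers move at their own pace and stop on an object; "newtons" is the grip in N (left out, the last holds). Time passes only in rows, so rows that repeat a pose let the fingers close. It gives the time, the measured TCP pose, the force and the opening at its end, in the units of the state.
- ctrl.get_state(): the state, without advancing time (a new reading comes with each control period).
- vision.get_image(name): name is "side" or "top"; returns the picture (400x640x3 uint8, red, green, blue); there is no depth.
- vision.camera_info(name): a dict with "fov_y" (degrees; the focal length in pixels is half the picture's height over the tangent of half this angle, whatever the lens; pixels are square), "cx", "cy" (the principal point, pixels), "pose" (4x4, takes a point from camera to world coordinates). Camera axes: x right, y down, z forward; pixel columns grow to the right and rows downward; lengths in m; the calibration is good to about 2 mm. A picture is of the moment at which its call begins. camera_info takes no time and is no camera call.
- close_job(): hands the job in, once; it reports no verdict.
The state is a dict: "time": time; "joint_positions": joint angles; "qd": joint speeds; "joint_torque": joint torques, N m; "position": TCP position; "tool_rot": TCP orientation; "ft_force": force on the tool from outside, world axes, zero at the start; "torque": the same for the moment, N m; "grip_width": opening from 0.0 (shut) to 1.0 (fully open).
Only numpy, scipy, OpenCV 4.12 (cv2) and the standard library are available. Lean on these libraries where they do the work, as an engineer would, in place of code of your own. Each camera call takes 0.05 s, during which the arm holds its last target. There are 200 camera calls.

## Working session

There is one attempt and no reset: what is moved stays moved. The work goes in short steps, Python scripts to look and compute and a tool call to move; the robot and the scene stay as the last step left them, time stands still between calls to the robot, and variables do not carry over. Pictures are saved under pics/ and viewed, about 8 in all and at most 12, crops included, and the job is handed in when it is done.

Besides the shell and the picture viewer there is one more tool, called after "Request:" by a JSON object that holds its "method" and its "body". servo_tool: Moves the arm, as the interface text tells. Its arguments: {"type":"object","properties":{"commands":{"type":"array"},"newtons":{"type":"number"}},"required":["commands"]}

```bash
mkdir -p pics; python3 - <<'E'
from bench import ctrl, vision
import cv2,json
for n in ("top","side"):
    im=vision.get_image(n); cv2.imwrite(f"pics/{n}0.png",im[...,::-1]); i=vision.camera_info(n); print(n,i)
print(ctrl.get_state())
E
```

```text
top {'fov_y': 49.27131113469022, 'cx': 324.2855271753778, 'cy': 198.48092160326715, 'pose': array([[ 0.02980992, -0.98807918,  0.15103278,  0.43266398],
       [-0.99955198, -0.02987357,  0.00184798,  0.12543368],
       [ 0.00268594, -0.1510202 , -0.98852703,  1.13802872],
       [ 0.        ,  0.        ,  0.        ,  1.        ]])}
side {'fov_y': 55.50467206306115, 'cx': 317.41984412642546, 'cy': 192.40643218319016, 'pose': array([[ 0.85032618, -0.31018503,  0.42512426,  0.24516236],
       [-0.52617532, -0.51526685,  0.67649065, -0.4041121 ],
       [ 0.00921516, -0.79892761, -0.6013566 ,  0.6704991 ],
       [ 0.        ,  0.        ,  0.        ,  1.        ]])}
{'time': 0.1, 'joint_positions': array([-1.26693816,  0.3217482 , -0.07005582,  1.45154825,  0.02260037,
        1.37079023, -0.0568915 ]), 'qd': array([ 1.09757079e-03, -2.27373285e-04, -2.69471907e-04, -1.76046260e-03,
       -7.70752563e-04, -1.15545809e-03, -3.29512837e-05]), 'joint_torque': array([ 5.72100055e-05, -4.92567229e+01, -4.05455818e-01, -3.13402247e+01,
       -6.39970810e-02,  3.93875130e-02,  7.37374671e-05]), 'position': array([0.18564204, 0.62241477, 0.22157347]), 'tool_rot': array([-0.99425713,  1.33379064,  0.99242767]), 'ft_force': array([ 0.43350819, -0.71317966, -0.19629643]), 'torque': array([-0.01050943, -0.00778285, -0.01284653]), 'grip_width': 0.997843334337411}
```

View pics/top0.png

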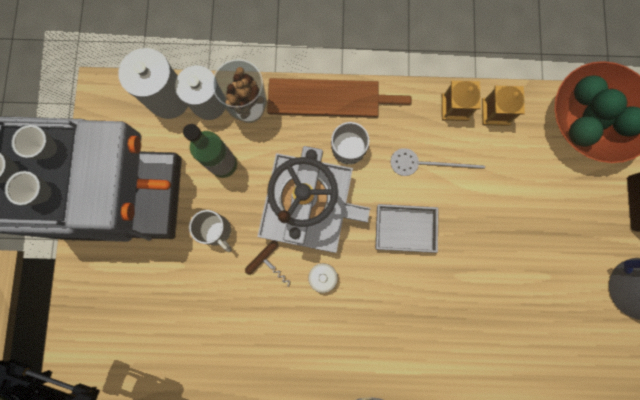

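View pics/side0.png

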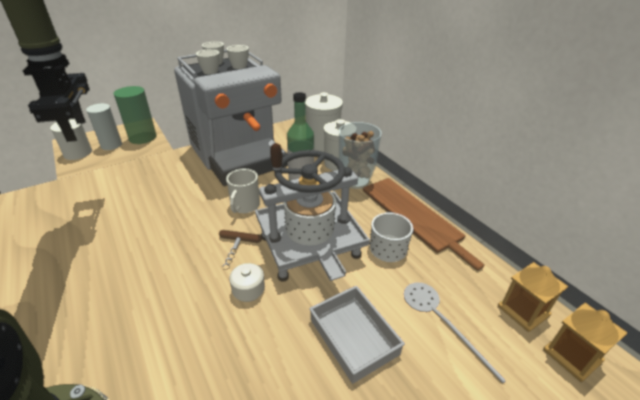

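The top view shows the press hub near (303,192), handle near (284,216), spout tip near (368,214) and pan corners about (377,206) to (438,252). The side view shows the handle up-left at about (276,155). I'll crop in to read pixels.

```bash
cat > h.py <<'E'
import numpy as np, cv2
from bench import vision, ctrl
def ray(n,u,v):
    i=vision.camera_info(n); f=200/np.tan(np.radians(i['fov_y']/2)); P=i['pose']
    return P[:3,3], P[:3,:3]@np.array([(u-i['cx'])/f,(v-i['cy'])/f,1])
def at(n,u,v,z):
    o,d=ray(n,u,v); return o+d*(z-o[2])/d[2]
def proj(n,p):
    i=vision.camera_info(n); f=200/np.tan(np.radians(i['fov_y']/2)); P=i['pose']
    c=P[:3,:3].T@(np.array(p)-P[:3,3]); return c[:2]/c[2]*f+[i['cx'],i['cy']]
def crop(src,out,x0,y0,x1,y1,s):
    im=src if not isinstance(src,str) else cv2.imread(src)
    c=cv2.resize(im[y0:y1,x0:x1],None,fx=s,fy=s,interpolation=cv2.INTER_CUBIC)
    for x in range((x0+19)//20*20,x1,20): cv2.putText(c,str(x),((x-x0)*s,10),0,.35,(0,0,255)); cv2.line(c,((x-x0)*s,12),((x-x0)*s,18),(0,0,255))
    for y in range((y0+19)//20*20,y1,20): cv2.putText(c,str(y),(0,(y-y0)*s),0,.35,(0,0,255)); cv2.line(c,(22,(y-y0)*s),(28,(y-y0)*s),(0,0,255))
    cv2.imwrite(out,c)
E
python3 -c "
from h import *
crop('pics/top0.png','pics/top0c.png',250,140,450,290,4)
crop('pics/side0.png','pics/side0c.png',220,130,420,280,4)"
```

```text
(no output)
```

View pics/top0c.png

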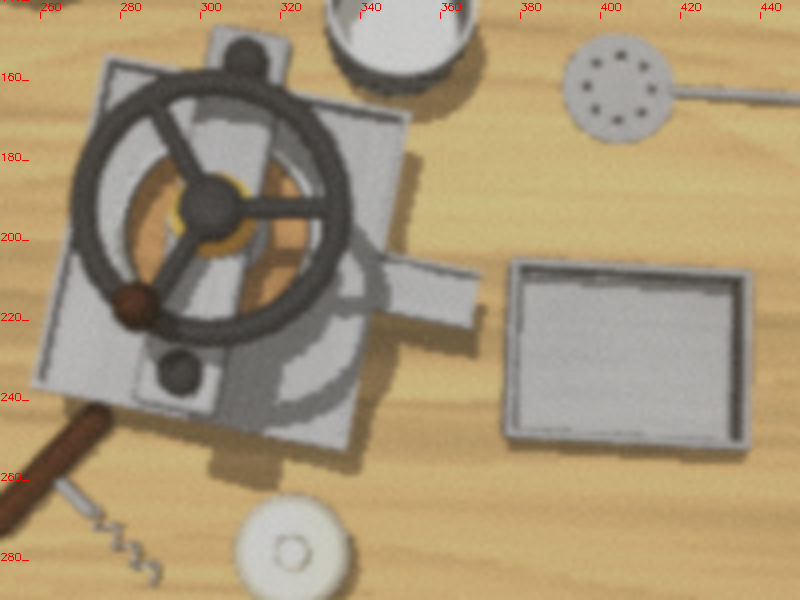

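View pics/side0c.png

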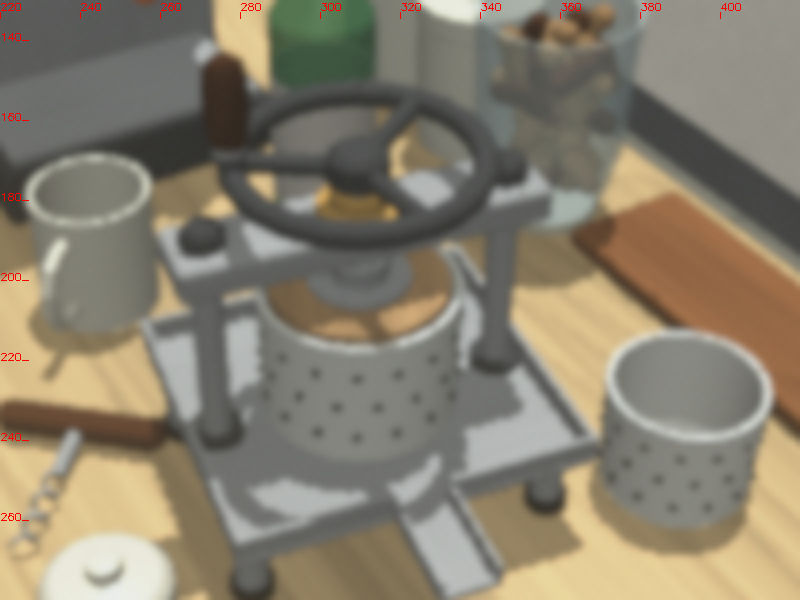

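```bash
python3 - <<'E'
from h import *
c=lambda x,y,z:at('top',250+x/4,140+y/4,z)
T=[c(*p,.072) for p in((107,57),(410,113),(347,450),(33,385))]
pm=np.mean(T,0);print('tray mid',pm)
hub=c(212,207.5,.228);print('hub',hub)
print('side hub', at('side',220+357/4,130+155/4,.236))
h=c(135,303,.288);print('handle',h, np.hypot(*(h-hub)[:2]),np.degrees(np.arctan2(*(h-hub)[1::-1])))
hs=at('side',220+224/4,130+60/4,.285);print('handle side top',hs)
sp=c(476.5,301,.060);print('spout',sp, np.hypot(*(sp-hub)[:2]))
x=((T[0]-T[3])+(T[1]-T[2]))[:2];print('tray long dir',np.degrees(np.arctan2(x[1],x[0])),[np.linalg.norm(T[i]-T[i-1]) for i in range(4)])
P=np.array([c(*p,.038) for p in((513,260),(752,272),(748,449),(505,443))]);print('pan',P.mean(0),[np.linalg.norm(P[i]-P[i-1]) for i in range(4)])
d=(P[0]-P[1]+P[3]-P[2])[:2];print('pan y dir',np.degrees(np.arctan2(d[1],d[0])));print(P)
for n,u,v,z in(('mug',207,228,.09),('salt',323,278,.065),('skim',405,162,.005),('spare',350,142,.075)):print(n,at('top',u,v,z))
i=ctrl.get_state()
from scipy.spatial.transform import Rotation as R
print(R.from_rotvec(i['tool_rot']).as_matrix())
E
```

```text
tray mid [0.5849249  0.17204729 0.072     ]
hub [0.58447309 0.17256498 0.228     ]
side hub [0.5807048  0.16269586 0.236     ]
handle [0.52592263 0.20538935 0.288     ] 0.06712373401133237 150.72427844976608
handle side top [0.52977135 0.20788969 0.285     ]
spout [0.55857724 0.01474261 0.06      ] 0.15993277962849892
tray long dir -9.47917138320039 [np.float64(0.20976166135153976), np.float64(0.1932321342888358), np.float64(0.2129269603205894), np.float64(0.19534362383481974)]
pan [ 0.52957275 -0.08461235  0.038     ] [np.float64(0.11596339748558204), np.float64(0.15215740570497105), np.float64(0.1120262458605932), np.float64(0.1522748682348996)]
pan y dir 89.5675266198455
[[ 0.58809894 -0.0103752   0.038     ]
 [ 0.58498288 -0.1625007   0.038     ]
 [ 0.47301378 -0.15892308  0.038     ]
 [ 0.47219538 -0.00665041  0.038     ]]
mug [0.51250029 0.40711938 0.09      ]
salt [0.40181202 0.12474447 0.065     ]
skim [ 0.71052204 -0.08440367  0.005     ]
spare [0.74072192 0.06703951 0.075     ]
[[-3.89301339e-04 -9.58315560e-01  2.85711630e-01]
 [-1.66290827e-03  2.85711877e-01  9.58314123e-01]
 [-9.99998542e-01 -1.02039261e-04 -1.70481888e-03]]
```

Request:
{"method": "servo_tool", "body": {"commands": [[[0,0,0,-60,0,0,60],[6,0,0,-100,-50,-48,60],[12,0,0,-137,-98,-95,60],[18,0,0,-137,-148,-143,60],[23,0,0,-137,-197,-191,60]]]}}

```text
time: 0.72
position: [0.3007, 0.4182, 0.358]
tool_rot: [-0.684, 1.459, 0.685]
ft_force: [1.0, -0.1, -0.4]
grip_width: 0.693
```

```bash
cat >> h.py <<'E'
from scipy.spatial.transform import Rotation as R
def st():
    s=ctrl.get_state(); M=R.from_rotvec(s['tool_rot']).as_matrix(); psi=np.degrees(np.arctan2(M[1,2],M[0,2])); return s,M,psi
def go(*wps):
    "wps (x,y,z,psi): cumulative rows in tool frame from current pose"
    s,M,psi=st(); print('t',s['time'].__round__(2),'p',s['position'].round(4),'psi',psi.round(1),'F',s['ft_force'].round(1),'w',round(float(s['grip_width']),2),'q7',s['joint_positions'][6].round(2))
    for w in wps:
        d=M.T@(np.array(w[:3])-s['position'])*1e3
        print([round(float((psi-w[3]+180)%360-180),1),0,0]+[float(round(v)) for v in d])
E
python3 -c "
from h import *
go((.453,.211,.36,25),(.5,-.02,.36,0),(.53,-.2,.36,0))"
```

```text
t 0.72 p [0.3007 0.4182 0.358 ] psi 50.2 F [ 1.  -0.1 -0.4] w 0.69 q7 -0.12
[25.2, 0, 0, -2.0, -250.0, -62.0]
[50.2, 0, 0, -2.0, -433.0, -209.0]
[50.2, 0, 0, -3.0, -572.0, -329.0]
```

Request:
{"method": "servo_tool", "body": {"commands": [[[8,0,0,0,-55,0,60],[16,0,0,0,-110,-15,60],[24,0,0,0,-165,-35,60],[32,0,0,0,-220,-60,60],[40,0,0,0,-270,-90,60]]]}}

```text
time: 1.35
position: [0.451, 0.1762, 0.3569]
tool_rot: [-0.139, 1.567, 0.138]
ft_force: [0.8, -0.6, -0.4]
grip_width: 0.689
```

```bash
python3 -c "
from h import *
go((.5,-.02,.36,0),(.53,-.21,.2,0),(.53,-.2,.018,0))"
```

```text
t 1.35 p [0.451  0.1762 0.3569] psi 10.1 F [ 0.8 -0.6 -0.4] w 0.69 q7 -0.28
[10.1, 0, 0, -3.0, -202.0, 14.0]
[10.1, 0, 0, 157.0, -394.0, 10.0]
[10.1, 0, 0, 339.0, -384.0, 12.0]
```

Request:
{"method": "servo_tool", "body": {"commands": [[[2,0,0,0,-60,-15,0],[4,0,0,20,-120,-28,0],[6,0,0,60,-175,-40,0],[8,0,0,110,-220,-50,0],[10,0,0,150,-255,-57,0]]]}}

```text
time: 1.98
position: [0.4401, -0.0809, 0.2097]
tool_rot: [-0.004, 1.57, 0.005]
ft_force: [0.8, -0.3, 0.5]
grip_width: 0.207
```

```bash
python3 -c "
from h import *
go((.442,-.085,.1,0),(.442,-.085,.018,0),(.478,-.085,.018,0))"
```

```text
t 1.98 p [ 0.4401 -0.0809  0.2097] psi 0.3 F [ 0.8 -0.3  0.5] w 0.21 q7 0.03
[0.3, 0, 0, 110.0, -4.0, 2.0]
[0.3, 0, 0, 192.0, -4.0, 2.0]
[0.3, 0, 0, 192.0, -5.0, 38.0]
```

Request:
{"method": "servo_tool", "body": {"commands": [[[0,0,0,60,0,0,0],[0,0,0,120,0,0,0],[0,0,0,170,0,0,0],[0,0,0,188,0,0,0],[0,0,0,188,0,0,0]]]}}

```text
time: 2.6
position: [0.4387, -0.0796, 0.0216]
tool_rot: [-0.006, 1.575, 0.004]
ft_force: [-0.4, 0.7, 0.2]
grip_width: 0.006
```

```bash
python3 -c "
from h import *
go((.478,-.085,.018,0))"
```

```text
t 2.6 p [ 0.4387 -0.0796  0.0216] psi 0.4 F [-0.4  0.7  0.2] w 0.01 q7 0.22
[0.4, 0, 0, 3.0, -6.0, 39.0]
```

Request:
{"method": "servo_tool", "body": {"commands": [[[0,0,0,2,-5,5,0],[0,0,0,2,-5,13,0],[0,0,0,2,-5,20,0],[0,0,0,2,-5,26,0],[0,0,0,2,-5,32,0]]]}}

```text
time: 3.22
position: [0.4721, -0.0841, 0.0209]
tool_rot: [-0.005, 1.573, 0.006]
ft_force: [-3.7, -0.6, 2.5]
grip_width: 0.001
```

Request:
{"method": "servo_tool", "body": {"commands": [[[0,0,0,0,0,4,0],[0,0,0,0,0,7,0],[0,0,0,0,0,7,0],[0,0,0,0,0,-6,0],[0,0,0,0,0,-25,0]]]}}

```text
time: 3.85
position: [0.4471, -0.0845, 0.0211]
tool_rot: [-0.006, 1.57, 0.005]
ft_force: [0.4, 0.7, -0.8]
grip_width: 0.002
```

```bash
python3 -c "
from h import *
im=vision.get_image('top'); cv2.imwrite('pics/top1.png',im[...,::-1]); crop('pics/top1.png','pics/top1c.png',330,140,480,270,4)
go((.44,-.085,.1,0))"
```

```text
t 3.9 p [ 0.4437 -0.0844  0.0204] psi 0.3 F [-2.5 -0.1 -1.3] w 0.0 q7 0.25
[0.3, 0, 0, -80.0, 0.0, -4.0]
```

View pics/top1c.png

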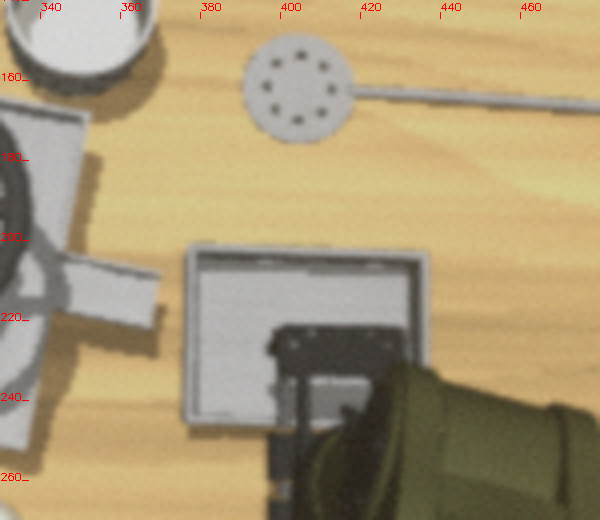

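The pan moved about 12 mm in +x, its walls now at rows 201–246 and still square. Next is the long push in +y from its far side.

Request:
{"method": "servo_tool", "body": {"commands": [[[0,0,0,-60,0,0,0],[0,0,0,-70,-55,10,60],[0,0,0,-70,-105,40,60],[0,0,0,-70,-118,85,60],[0,0,0,-70,-118,100,60]]]}}

```text
time: 4.53
position: [0.5501, -0.2028, 0.0909]
tool_rot: [-0.006, 1.57, 0.003]
ft_force: [-0.9, 0.7, 1.0]
grip_width: 0.372
```

```bash
python3 -c "
from h import *
go((.542,-.2,.018,0),(.542,-.105,.018,0))"
```

```text
t 4.53 p [ 0.5501 -0.2028  0.0909] psi 0.3 F [-0.9  0.7  1. ] w 0.37 q7 0.56
[0.3, 0, 0, 73.0, 3.0, -8.0]
[0.3, 0, 0, 73.0, 98.0, -8.0]
```

Request:
{"method": "servo_tool", "body": {"commands": [[[0,0,0,35,0,-3,60],[0,0,0,70,0,-3,60],[0,0,0,71,0,-3,60],[0,0,0,71,10,-3,60],[0,0,0,71,22,-3,60]]]}}

```text
time: 5.15
position: [0.5463, -0.1789, 0.0217]
tool_rot: [-0.005, 1.568, 0.006]
ft_force: [0.5, 0.4, 0.4]
grip_width: 0.69
```

Request:
{"method": "servo_tool", "body": {"commands": [[[0,0,0,0,8,0,60],[0,0,0,0,17,0,60],[0,0,0,0,27,0,60],[0,0,0,0,37,0,60],[0,0,0,0,47,0,60]]]}}

```text
time: 5.78
position: [0.5449, -0.1324, 0.0201]
tool_rot: [-0.005, 1.571, 0.005]
ft_force: [-0.3, -3.2, 2.1]
grip_width: 0.687
```

```bash
python3 -c "
from h import *
go((.542,-.105,.018,0))"
```

```text
t 5.78 p [ 0.5449 -0.1324  0.0201] psi 0.4 F [-0.3 -3.2  2.1] w 0.69 q7 0.48
[0.4, 0, 0, 2.0, 27.0, -3.0]
```

Request:
{"method": "servo_tool", "body": {"commands": [[[0,0,0,0,9,0,60],[0,0,0,0,18,0,60],[0,0,0,0,26,0,60],[0,0,0,0,31,0,60],[0,0,0,0,31,0,60]]]}}

```text
time: 6.4
position: [0.5444, -0.1002, 0.0197]
tool_rot: [-0.005, 1.572, 0.007]
ft_force: [-0.3, -0.6, 1.2]
grip_width: 0.689
```

Request:
{"method": "servo_tool", "body": {"commands": [[[0,0,0,0,-15,0,60],[0,0,0,-5,-50,0,60],[0,0,0,-60,-90,-15,0],[0,0,0,-120,-100,-30,0],[0,0,0,-180,-100,-50,0]]]}}

```text
time: 7.02
position: [0.4961, -0.2042, 0.1945]
tool_rot: [-0.003, 1.572, 0.002]
ft_force: [0.9, 2.1, 2.0]
grip_width: 0.431
```

```bash
python3 -c "
from h import *
im=vision.get_image('top'); cv2.imwrite('pics/top2.png',im[...,::-1]); crop('pics/top2.png','pics/top2c.png',250,140,450,290,4)
go((.5,-.18,.37,0))"
```

```text
t 7.08 p [ 0.4974 -0.2068  0.2021] psi 0.0 F [ 0.7 -3.9  3.4] w 0.39 q7 0.44
[0.0, 0, 0, -168.0, 27.0, 4.0]
```

View pics/top2c.png

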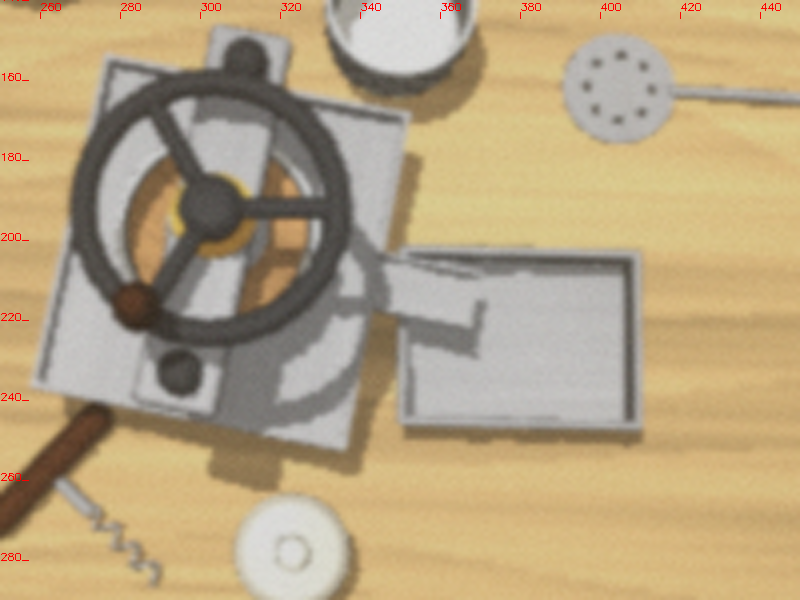

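Pan corners are now at about (350.5,202), (410,203), (410,247) and (350.5,246). That puts the pan centre near (0.541,−0.016), with the spout tip at about x +17 and y +32 mm in the pan frame, which is inside the limits. Next, the wheel path.

Request:
{"method": "servo_tool", "body": {"commands": [[[0,0,0,-55,0,0,0],[0,0,0,-110,20,0,0],[0,0,0,-160,50,2,0],[0,0,0,-160,110,4,0],[0,0,0,-160,170,6,0]]]}}

```text
time: 7.7
position: [0.5023, -0.0312, 0.3538]
tool_rot: [-0.003, 1.569, 0.005]
ft_force: [0.4, 0.6, -0.6]
grip_width: 0.007
```

Request:
{"method": "servo_tool", "body": {"commands": [[[0,0,0,0,60,0,0],[0,0,0,0,120,0,0],[0,0,0,0,175,0,0],[0,0,0,0,200,0,0],[0,0,0,0,200,0,0]]]}}

```text
time: 8.32
position: [0.5008, 0.169, 0.3524]
tool_rot: [-0.008, 1.572, 0.006]
ft_force: [-1.1, -0.5, 0.4]
grip_width: 0.004
```

```bash
cat > path.py <<'E'
from h import *
from scipy.optimize import brentq
hub=np.array([.5847,.1722])
def fp(th,th0=150.,gap=0):
    "finger centre (psi=0) touching the handle at world angle th (deg) from behind"
    t=np.radians(th); h=hub+.068*np.array([np.cos(t),np.sin(t)]); u=np.array([-np.sin(t),np.cos(t)])
    half=np.array([.015,.0095])
    d=brentq(lambda d:np.linalg.norm(np.maximum(abs(d*u)-half,0))-.012,0,.06)
    return h+u*(d+gap)
E
python3 - <<'E'
from path import *
p=fp(150,gap=.02); go((*p,.36,0),(*p,.25,0))
pts=[fp(150,gap=.02),fp(150,gap=.008)]+[fp(150-9*k) for k in range(41)]
pts=np.array(pts)
for i in range(0,len(pts)-1,5):
    print(i,'end',pts[min(i+5,len(pts)-1)].round(4),[[float(round(1e3*(q-pts[i])[1])),float(round(1e3*(q-pts[i])[0]))] for q in pts[i+1:i+6]])
E
```

```text
t 8.32 p [0.5008 0.169  0.3524] psi 0.5 F [-1.1 -0.5  0.4] w 0.0 q7 -0.35
[0.5, 0, 0, -8.0, -2.0, 3.0]
[0.5, 0, 0, 102.0, -2.0, 3.0]
0 end [0.5227 0.213 ] [[10.0, 6.0], [17.0, 10.0], [26.0, 11.0], [36.0, 14.0], [46.0, 19.0]]
5 end [0.5718 0.2445] [[9.0, 8.0], [18.0, 17.0], [24.0, 28.0], [28.0, 39.0], [31.0, 49.0]]
10 end [0.6278 0.2307] [[2.0, 10.0], [1.0, 21.0], [-1.0, 33.0], [-6.0, 45.0], [-14.0, 56.0]]
15 end [0.6558 0.1796] [[-9.0, 9.0], [-19.0, 17.0], [-30.0, 22.0], [-41.0, 26.0], [-51.0, 28.0]]
20 end [0.6467 0.1314] [[-10.0, 1.0], [-20.0, 0.0], [-29.0, -1.0], [-38.0, -4.0], [-48.0, -9.0]]
25 end [0.5976 0.0999] [[-9.0, -8.0], [-18.0, -17.0], [-24.0, -28.0], [-28.0, -39.0], [-31.0, -49.0]]
30 end [0.5416 0.1137] [[-2.0, -10.0], [-1.0, -21.0], [1.0, -33.0], [6.0, -45.0], [14.0, -56.0]]
35 end [0.5136 0.1648] [[9.0, -9.0], [19.0, -17.0], [30.0, -22.0], [41.0, -26.0], [51.0, -28.0]]
40 end [0.5134 0.1847] [[10.0, -1.0], [20.0, 0.0]]
```

Request:
{"method": "servo_tool", "body": {"commands": [[[0,0,0,40,-2,2,0],[0,0,0,75,-2,2,0],[0,0,0,95,-2,2,0],[0,0,0,102,-2,2,0],[0,0,0,102,-2,2,0]]]}}

```text
time: 8.95
position: [0.5034, 0.1646, 0.2515]
tool_rot: [-0.004, 1.571, 0.004]
ft_force: [0.1, 1.1, -0.0]
grip_width: 0.003
```

```bash
python3 - <<'E'
from path import *
go((*fp(150,gap=.02),.25,0))
im=vision.get_image('side'); cv2.imwrite('pics/side3.png',im[...,::-1]); crop('pics/side3.png','pics/side3c.png',220,90,420,240,4)
E
```

```text
t 8.95 p [0.5034 0.1646 0.2515] psi 0.3 F [ 0.1  1.1 -0. ] w 0.0 q7 -0.34
[0.3, 0, 0, 1.0, 3.0, 0.0]
```

View pics/side3c.png

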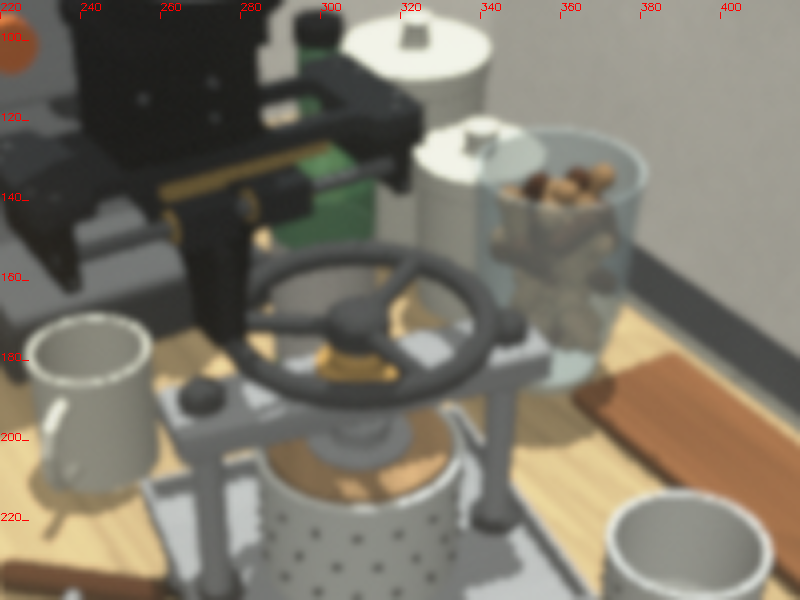

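The shut fingertips stand just above the rim at about (275,172), in front of the handle and clear of the wheel. I'll start the sweep.

Request:
{"method": "servo_tool", "body": {"commands": [[[0,0,0,0,12,6,0],[0,0,0,0,19,10,0],[0,0,0,0,28,11,0],[0,0,0,0,38,14,0],[0,0,0,0,48,19,0]]]}}

```text
time: 9.62
position: [0.5219, 0.212, 0.2511]
tool_rot: [-0.007, 1.572, 0.0]
ft_force: [-3.1, -4.8, 1.6]
grip_width: 0.009
```

Request:
{"method": "servo_tool", "body": {"commands": [[[0,0,0,0,9,8,0],[0,0,0,0,18,17,0],[0,0,0,0,24,28,0],[0,0,0,0,28,39,0],[0,0,0,0,31,49,0]]]}}

```text
time: 10.25
position: [0.5691, 0.2445, 0.2502]
tool_rot: [-0.008, 1.576, 0.002]
ft_force: [-5.4, -4.9, 1.3]
grip_width: 0.005
```

```bash
python3 - <<'E'
from path import *
go((*fp(150-72),.25,0))
im=vision.get_image('side'); cv2.imwrite('pics/side4.png',im[...,::-1]); crop('pics/side4.png','pics/side4c.png',220,90,420,240,4)
E
```

```text
t 10.25 p [0.5691 0.2445 0.2502] psi 0.4 F [-5.4 -4.9  1.3] w 0.01 q7 -0.34
[0.4, 0, 0, 0.0, 0.0, 3.0]
```

View pics/side4c.png

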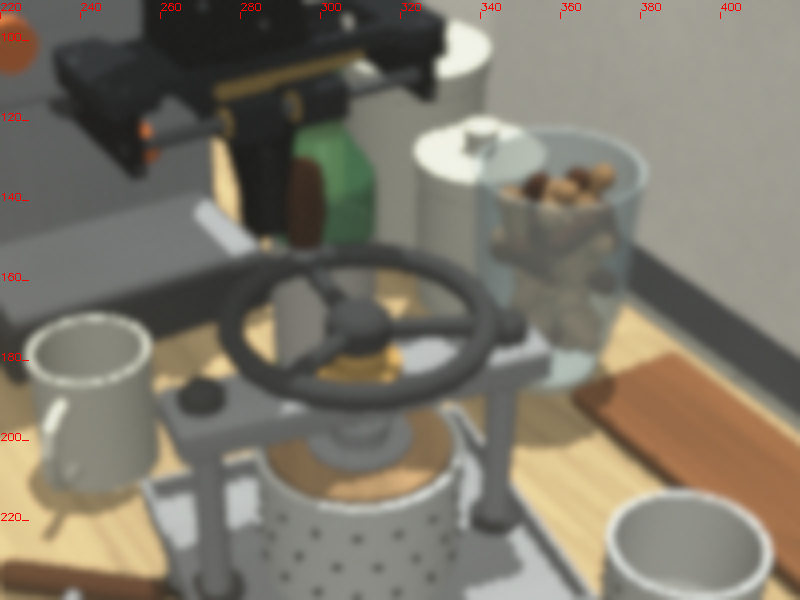

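The handle, at about (296,138), is being pushed by the fingers at about (285,135), and the wheel is turning as planned with low forces. I'll carry on.

Request:
{"method": "servo_tool", "body": {"commands": [[[0,0,0,0,2,10,0],[0,0,0,0,1,21,0],[0,0,0,0,-1,33,0],[0,0,0,0,-6,45,0],[0,0,0,0,-14,56,0]]]}}

```text
time: 10.92
position: [0.6237, 0.2337, 0.2498]
tool_rot: [-0.007, 1.578, 0.008]
ft_force: [-8.4, 2.2, -0.9]
grip_width: 0.006
```

Request:
{"method": "servo_tool", "body": {"commands": [[[0,0,0,0,-9,9,0],[0,0,0,0,-19,17,0],[0,0,0,0,-30,22,0],[0,0,0,0,-41,26,0],[0,0,0,0,-51,28,0]]]}}

```text
time: 11.55
position: [0.6537, 0.1864, 0.2504]
tool_rot: [-0.005, 1.573, 0.014]
ft_force: [-2.5, 5.7, -0.4]
grip_width: 0.003
```

```bash
python3 - <<'E'
from path import *
go((*fp(150-18*9+0),.25,0))
E
```

```text
t 11.55 p [0.6537 0.1864 0.2504] psi 0.7 F [-2.5  5.7 -0.4] w 0.0 q7 -0.16
[0.7, 0, 0, 0.0, -7.0, 2.0]
```

Request:
{"method": "servo_tool", "body": {"commands": [[[0,0,0,0,-12,1,0],[0,0,0,0,-22,1,0],[0,0,0,0,-32,0,0],[0,0,0,0,-41,-3,0],[0,0,0,0,-51,-8,0]]]}}

```text
time: 12.18
position: [0.6412, 0.1458, 0.2496]
tool_rot: [-0.002, 1.583, 0.03]
ft_force: [-14.6, 22.8, 1.4]
grip_width: 0.006
```

Request:
{"method": "servo_tool", "body": {"commands": [[[0,0,0,0,-9,-8,0],[0,0,0,0,-18,-17,0],[0,0,0,0,-24,-28,0],[0,0,0,0,-28,-39,0],[0,0,0,0,-31,-49,0]]]}}

```text
time: 12.8
position: [0.5978, 0.1256, 0.2498]
tool_rot: [0.0, 1.568, 0.046]
ft_force: [9.0, 38.5, -8.5]
grip_width: 0.004
```

```bash
python3 - <<'E'
from path import *
go((*fp(150-28*9+0),.25,0))
im=vision.get_image('side'); cv2.imwrite('pics/side5.png',im[...,::-1]); crop('pics/side5.png','pics/side5c.png',220,90,420,240,4)
E
```

```text
t 12.8 p [0.5978 0.1256 0.2498] psi 1.7 F [ 9.  38.5 -8.5] w 0.0 q7 -0.09
[1.7, 0, 0, -1.0, -26.0, -1.0]
```

View pics/side5c.png

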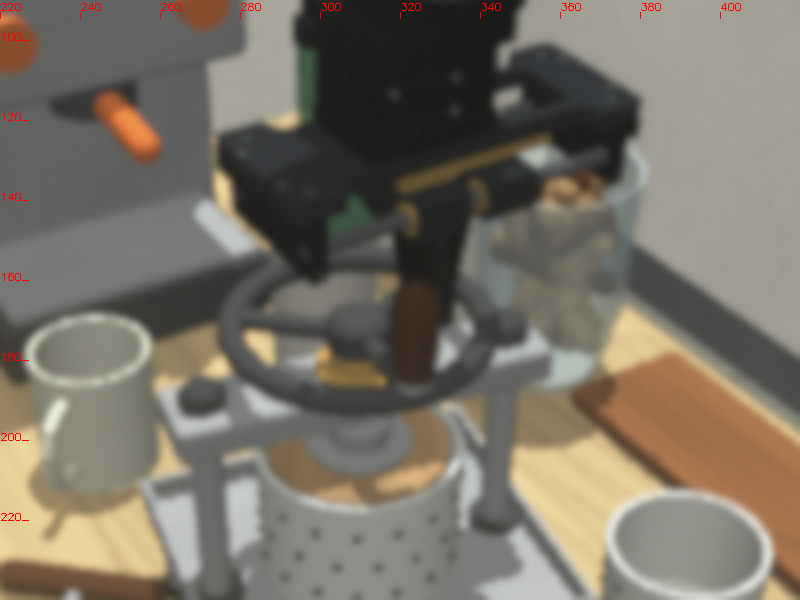

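The fingers slipped to the inner side of the handle, which is now at about (323,173), and they are pressing outward at 38 N. I'll back off inward straight away and then go round behind it.

Request:
{"method": "servo_tool", "body": {"commands": [[[0,0,0,0,20,1,0],[0,0,0,0,35,5,0],[0,0,0,0,45,15,0],[0,0,0,0,45,30,0],[0,0,0,0,45,50,0]]]}}

```text
time: 13.48
position: [0.6493, 0.1436, 0.2509]
tool_rot: [-0.005, 1.571, 0.004]
ft_force: [-0.2, 0.3, 1.2]
grip_width: 0.004
```

```bash
python3 - <<'E'
from path import *
go()
# handle in side crop: top centre ~ (419,285), bottom ~(413,385)
for (u,v,z) in ((324.7,162.5,.285),(323.5,184.5,.237)):
    p=at('side',u,v,z);print(p,np.degrees(np.arctan2(p[1]-hub[1],p[0]-hub[0])),np.hypot(*(p[:2]-hub)))
for a in range(-50,-100,-5):
    t=np.radians(a);h=hub+.068*np.array([np.cos(t),np.sin(t)]);print(a,proj('side',[*h,.284]).round(1),proj('side',[*h,.235]).round(1))
im=vision.get_image('top'); cv2.imwrite('pics/top6.png',im[...,::-1]); crop('pics/top6.png','pics/top6c.png',250,140,450,290,4)
E
```

```text
t 13.47 p [0.6493 0.1436 0.2509] psi 0.3 F [-0.2  0.3  1.2] w 0.0 q7 -0.11
[0.57874039 0.10214833 0.285     ] -94.86270294023511 0.07030471697514354
[0.57528122 0.09924117 0.237     ] -97.3560405689315 0.0735642893309077
-50 [341.  151.8] [339.9 172.4]
-55 [340.1 153.2] [339.  173.9]
-60 [338.9 154.6] [337.8 175.4]
-65 [337.4 156. ] [336.4 176.8]
-70 [335.7 157.3] [334.8 178.1]
-75 [333.8 158.5] [332.9 179.4]
-80 [331.6 159.6] [330.9 180.6]
-85 [329.3 160.7] [328.6 181.7]
-90 [326.8 161.6] [326.2 182.6]
-95 [324.  162.4] [323.6 183.5]
```

View pics/top6c.png

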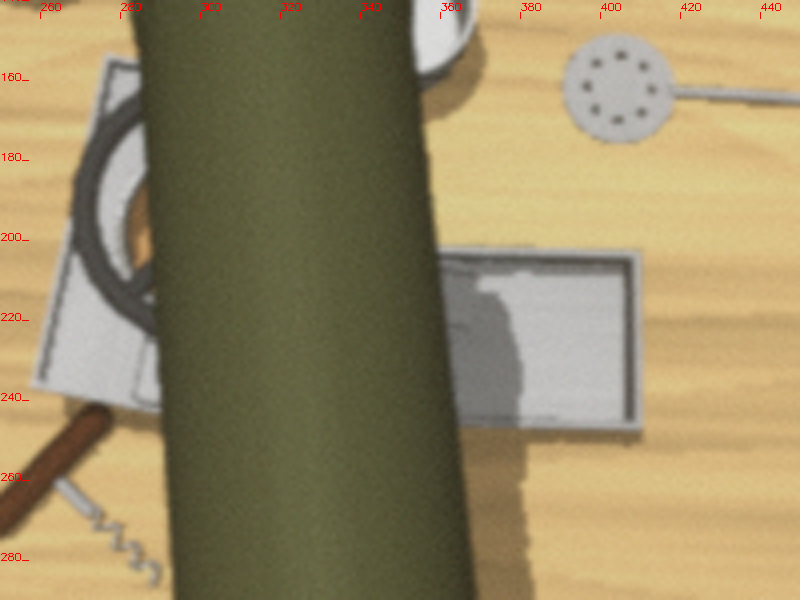

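The arm hides the hub in this view. The visible spoke at about (285,213) and the side view put the handle near −94°, so it has made about 244° of the turn. The pan is unmoved.

Request:
{"method": "servo_tool", "body": {"commands": [[[0,0,0,0,-10,0,0],[0,0,0,0,-25,0,0],[0,0,0,0,-38,-2,0],[0,0,0,0,-41,-8,0],[0,0,0,0,-41,-18,0]]]}}

```text
time: 14.15
position: [0.6298, 0.1028, 0.2513]
tool_rot: [-0.004, 1.571, 0.005]
ft_force: [0.6, 0.5, -0.1]
grip_width: 0.004
```

```bash
python3 - <<'E'
from path import *
go((*fp(-94,gap=.006),.25,0))
ths=[-94,-101,-109,-117,-125,-133,-141,-149,-157,-165,-173,-181,-189,-197,-205,-210]
s,M,psi=st(); p0=s['position'][:2]; P=[p0]+[fp(t) for t in ths]
for i in range(0,len(P)-1,5):
    print(i,'end',P[min(i+5,len(P)-1)].round(4),ths[min(i+4,len(ths)-1)],[[float(round(1e3*(q-P[i])[1])),float(round(1e3*(q-P[i])[0]))] for q in P[i+1:i+6]])
E
```

```text
t 14.15 p [0.6298 0.1028 0.2513] psi 0.4 F [ 0.6  0.5 -0.1] w 0.0 q7 -0.07
[0.4, 0, 0, 1.0, -1.0, -17.0]
0 end [0.57   0.0995] -125 [[0.0, -23.0], [-3.0, -31.0], [-4.0, -40.0], [-5.0, -50.0], [-3.0, -60.0]]
5 end [0.5248 0.1331] -165 [[3.0, -11.0], [9.0, -21.0], [16.0, -31.0], [25.0, -39.0], [34.0, -45.0]]
10 end [0.513  0.1794] -205 [[9.0, -5.0], [19.0, -8.0], [28.0, -11.0], [37.0, -12.0], [46.0, -12.0]]
15 end [0.5134 0.1847] -210 [[5.0, 0.0]]
```

Request:
{"method": "servo_tool", "body": {"commands": [[[0,0,0,0,0,-14,0],[0,0,0,0,-2,-28,0],[0,0,0,0,-4,-39,0],[0,0,0,0,-4,-50,0],[0,0,0,0,-3,-60,0]]]}}

```text
time: 14.78
position: [0.5723, 0.1009, 0.2524]
tool_rot: [-0.005, 1.563, 0.008]
ft_force: [6.9, 0.8, 0.0]
grip_width: 0.003
```

Request:
{"method": "servo_tool", "body": {"commands": [[[0,0,0,0,2,-11,0],[0,0,0,0,7,-21,0],[0,0,0,0,14,-31,0]]]}}

```text
time: 15.15
position: [0.5401, 0.1106, 0.2518]
tool_rot: [-0.006, 1.567, 0.001]
ft_force: [3.9, -4.4, 0.6]
grip_width: 0.004
```

```bash
python3 - <<'E'
from path import *
go((*fp(-149),.25,0),(*fp(-165),.25,0))
im=vision.get_image('side'); cv2.imwrite('pics/side7.png',im[...,::-1]); crop('pics/side7.png','pics/side7c.png',220,90,420,240,4)
E
```

```text
t 15.15 p [0.5401 0.1106 0.2518] psi 0.3 F [ 3.9 -4.4  0.6] w 0.0 q7 -0.2
[0.3, 0, 0, 2.0, 5.0, -1.0]
[0.3, 0, 0, 2.0, 23.0, -15.0]
```

View pics/side7c.png

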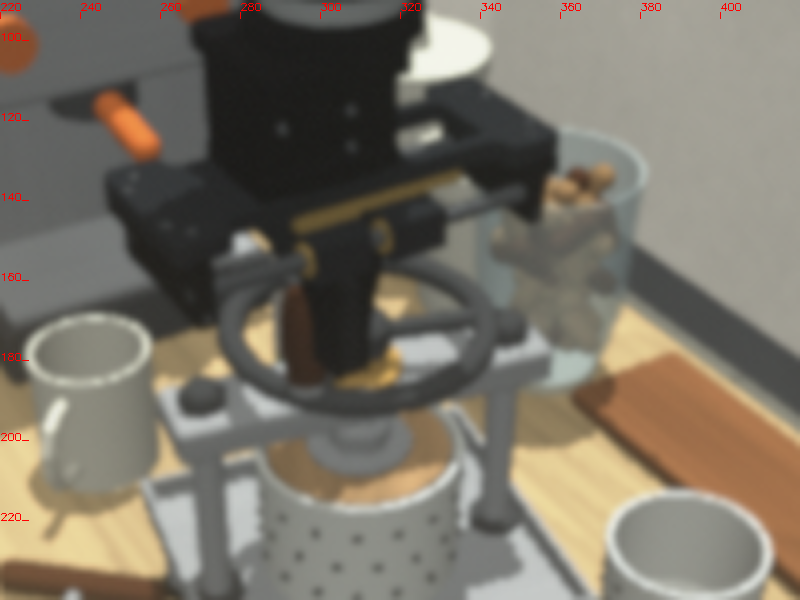

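The handle, at about (294,175), is just ahead of the fingers at about (305,172), with good contact and low force.

Request:
{"method": "servo_tool", "body": {"commands": [[[0,0,0,0,11,-8,0],[0,0,0,0,20,-14,0],[0,0,0,0,29,-19,0],[0,0,0,0,39,-22,0],[0,0,0,0,48,-25,0]]]}}

```text
time: 15.82
position: [0.5158, 0.1582, 0.2513]
tool_rot: [-0.006, 1.566, 0.0]
ft_force: [6.6, -6.9, -1.3]
grip_width: 0.008
```

```bash
python3 - <<'E'
from path import *
go((*fp(-189),.25,0),(*fp(-197),.25,0),(*fp(-205),.25,0))
a=cv2.imread('pics/top0.png'); b=vision.get_image('top')[...,::-1].copy(); cv2.imwrite('pics/top8.png',b)
for im in(a,b):
    c=im[185:235,262:310].astype(int); m=(c[...,2]-c[...,0]>15)&(c[...,2]<110)&(c[...,2]>1.45*c[...,1])
    y,x=np.nonzero(m); print(m.sum(), x.mean()+262 if m.any() else 0,y.mean()+185 if m.any() else 0)
E
```

```text
t 15.82 p [0.5158 0.1582 0.2513] psi 0.2 F [ 6.6 -6.9 -1.3] w 0.01 q7 -0.31
[0.2, 0, 0, 1.0, 3.0, -2.0]
[0.2, 0, 0, 1.0, 12.0, -3.0]
[0.2, 0, 0, 1.0, 21.0, -3.0]
21 282.8095238095238 215.04761904761904
0 0 0
```

Request:
{"method": "servo_tool", "body": {"commands": [[[0,0,0,0,6,-1,0],[0,0,0,0,12,-2,0],[0,0,0,0,15,-2,0],[0,0,0,0,15,-2,0]]]}}

```text
time: 16.38
position: [0.5135, 0.173, 0.2514]
tool_rot: [-0.006, 1.567, 0.0]
ft_force: [4.6, -5.0, 0.7]
grip_width: 0.004
```

Request:
{"method": "servo_tool", "body": {"commands": [[[0,0,0,0,-12,-2,0],[0,0,0,-10,-40,-4,0],[0,0,0,-60,-90,-4,0],[0,0,0,-80,-150,-4,0],[0,0,0,-80,-205,-4,0]]]}}

```text
time: 17.0
position: [0.5094, -0.0317, 0.3339]
tool_rot: [-0.004, 1.566, 0.007]
ft_force: [0.9, 0.7, 0.1]
grip_width: 0.003
```

```bash
cat > hd.py <<'E'
from path import *
go((*fp(-205,gap=.02),.25,0))
a=cv2.imread('pics/top0.png'); b=vision.get_image('top')[...,::-1].copy(); cv2.imwrite('pics/top9.png',b)
for im,z in((a,.288),(b,.283)):
    c=im[190:235,262:300].astype(int); m=(c[...,2]-c[...,0]>15)&(c[...,2]<110)&(c[...,2]>1.45*c[...,1])
    y,x=np.nonzero(m)
    if m.any():
        p=at('top',x.mean()+262,y.mean()+190,z); print(m.sum(),(x.mean()+262).round(1),(y.mean()+190).round(1),p,np.degrees(np.arctan2(*(p[:2]-hub)[::-1])),np.hypot(*(p[:2]-hub)))
E
python3 hd.py
```

```text
t 17.0 p [ 0.5094 -0.0317  0.3339] psi 0.4 F [0.9 0.7 0.1] w 0.0 q7 0.0
[0.4, 0, 0, 84.0, 193.0, -4.0]
21 282.8 215.0 [0.52725007 0.20729189 0.288     ] 148.58234557091296 0.06731964918867554
18 288.8 217.7 [0.52286681 0.19579279 0.283     ] 159.1153755502837 0.06618129359426925
```

The handle is about 10.5° short of its starting angle (159.1° against 148.6°). I'll return for a small final push.

Request:
{"method": "servo_tool", "body": {"commands": [[[0,0,0,0,60,0,0],[0,0,0,0,120,2,0],[0,0,0,20,175,4,0],[0,0,0,60,182,5,0],[0,0,0,82,182,5,0]]]}}

```text
time: 17.68
position: [0.5118, 0.1533, 0.2476]
tool_rot: [-0.007, 1.573, 0.006]
ft_force: [0.6, -0.9, -0.4]
grip_width: 0.002
```

```bash
python3 -c "
from h import *
go((.5135,.173,.25,0),(.517,.1845,.25,0))"
```

```text
t 17.68 p [0.5118 0.1533 0.2476] psi 0.5 F [ 0.6 -0.9 -0.4] w 0.0 q7 -0.3
[0.5, 0, 0, -2.0, 20.0, 2.0]
[0.5, 0, 0, -2.0, 31.0, 6.0]
```

Request:
{"method": "servo_tool", "body": {"commands": [[[0,0,0,0,12,1,0],[0,0,0,0,21,2,0],[0,0,0,0,28,4,0],[0,0,0,0,32,5,0],[0,0,0,0,32,5,0]]]}}

```text
time: 18.3
position: [0.5179, 0.1844, 0.2503]
tool_rot: [-0.006, 1.571, 0.004]
ft_force: [-3.0, -3.2, 1.3]
grip_width: 0.002
```

```bash
python3 -c "
from h import *
go((.517,.1845,.25,0))"
```

```text
t 18.3 p [0.5179 0.1844 0.2503] psi 0.3 F [-3.  -3.2  1.3] w 0.0 q7 -0.34
[0.3, 0, 0, 0.0, 0.0, -1.0]
```

Request:
{"method": "servo_tool", "body": {"commands": [[[0,0,0,0,-10,-4,0],[0,0,0,-5,-40,-8,0],[0,0,0,-60,-90,-10,0],[0,0,0,-80,-150,-10,0],[0,0,0,-80,-205,-10,0]]]}}

```text
time: 18.92
position: [0.5105, -0.0178, 0.332]
tool_rot: [-0.005, 1.564, 0.009]
ft_force: [1.1, -0.3, -0.1]
grip_width: 0.005
```

Request:
{"method": "servo_tool", "body": {"commands": [[[0,0,0,-20,-55,0,0],[0,0,0,-20,-115,0,0],[0,0,0,-20,-150,0,0],[0,0,0,-20,-150,0,0]]]}}

```text
time: 19.42
position: [0.5096, -0.1705, 0.3499]
tool_rot: [-0.0, 1.568, -0.0]
ft_force: [-0.5, 0.8, -0.0]
grip_width: 0.007
```

```bash
python3 hd.py; python3 - <<'E'
import cv2,numpy as np
a=cv2.imread('pics/top0.png')[140:290,250:450];b=cv2.imread('pics/top9.png')[140:290,250:450]
v=np.vstack([cv2.resize(i[:,:],None,fx=4,fy=4,interpolation=cv2.INTER_CUBIC)[:(400 if k else 0) or 0] if 0 else i for k,i in enumerate((a,b))])
h=np.vstack([cv2.resize(a[10:90,:],None,fx=3.5,fy=3.5,interpolation=cv2.INTER_CUBIC),cv2.resize(b[10:90,:],None,fx=3.5,fy=3.5,interpolation=cv2.INTER_CUBIC)])
cv2.imwrite('pics/cmp.png',h)
E
```

```text
t 19.43 p [ 0.5096 -0.1705  0.3499] psi 0.0 F [-0.5  0.8 -0. ] w 0.01 q7 0.31
[0.0, 0, 0, 100.0, 332.0, -5.0]
21 282.8 215.0 [0.52725007 0.20729189 0.288     ] 148.58234557091296 0.06731964918867554
18 282.9 215.2 [0.52757863 0.20749719 0.283     ] 148.28670378896493 0.06714717394548336
```

View pics/cmp.png

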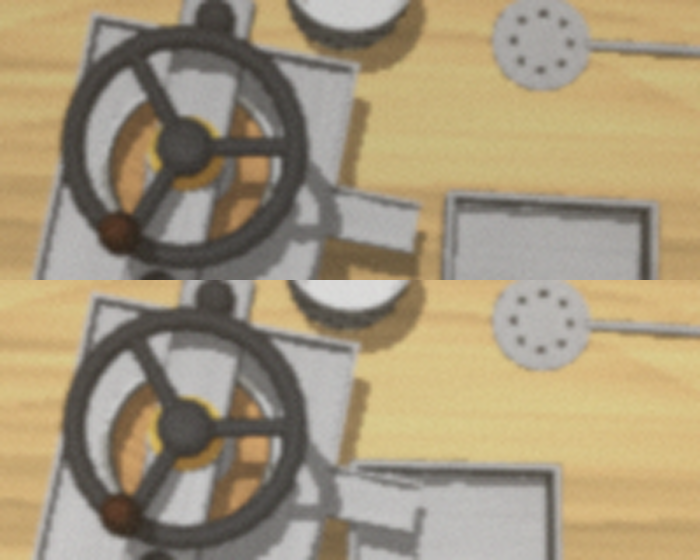

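The handle and spokes are back where they began (handle at 148.3° against 148.6°), the pan is under the spout, and the neighbouring objects haven't moved. Handing in.

```bash
python3 -c "
from bench import close_job
print(close_job())"
```

```text
the job is handed in; nothing more can be done
None
```

I pushed the pan under the spout and the wheel one full turn clockwise, and handed the job in at about 19.5 s of the 72 s. No verdict is reported.

**Pan:** I nudged it about 12 mm in +x and then pushed it about 69 mm in +y. By my measurements the spout tip is about 17 mm off its middle along x and 32 mm along y, against limits of 42 mm and 62 mm.

**Wheel:** In the last top picture the handle is at 148.3°, against 148.6° at the start, well inside the 11° tolerance. The spokes match the first picture.

**Clearance:** The arm was clear of everything with near-zero force. The skimmer and spare mould, the only other things in that final view, look unmoved; I did not check the rest.

**What went wrong:**
- **Slip at about 240°:** The fingers slid to the inner side of the handle. The wrist force read about 38–40 N there (limit 40 N between fingers and wheel). I backed off, came round behind the handle and carried on. The force was only read at the end of each move, so a brief peak above the limit is possible.
- **Short first finish:** The main push stopped about 10.5° short, and a small final push made it up.

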